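# Slide the hand-rest bridge to the red stop

## Robot

A 6-joint arm with a two-finger parallel gripper is mounted at the origin on the work surface. World frame = base frame: x ahead of the robot, y to its left, z up, the work surface at z = 0. Lengths are in m, angles in rad, forces in N, time in s.
With the tool pointing down it reaches from about 0.275 to 0.85 m from the base axis. Payload 5.2 kg.
Tool frame: the origin (TCP) lies between the finger pads; the fingertips stand 25 mm ahead of it and the grasp point (between the pads) lies 6 mm ahead of it; z points along the fingers, y is the line along which they close (so a half turn about z gives the same grasp; the last joint's range is limited). The gripper opens to 85 mm and grips with 20 to 120 N. Pads are 22 mm wide; open, the fingers measure 114 mm over their backs; the gripper's body (76 mm by 85 mm) begins 54 mm behind the grasp point. The pads swing forward as they close: fully open they stand 13 mm farther back than shut.
Start: joints at [-1.352, 0.259, 1.535, -0, 1.348, -0.203], TCP at [0.225, -0.502, 0.256] pointing down, gripper open.
Joint ranges: [-3.14, 3.14], [-0.91, 2.08], [0.19, 2.58], [-1.22, 4.36], [0.22, 2.71], [-3.12, 3.12]. Speed limits (rad/s): [2.57, 2.57, 3.14, 3.14, 3.14, 3.14].

## Interface

Orientations are given as a unit quaternion [x, y, z, w].
In Python, from workcell import manip gives the robot as it stands. The module is installed in compiled form; this text tells all that it offers.
- The arm moves only by the shell command python3 -m crank 'ROWS' [FORCE]. ROWS is JSON, a list that holds one entry, the list of rows, each a list of 5 numbers: the shift along the tool's x, y, z in m, then the turn about the tool's z in rad, then the closure, from -1 (fully open) to 1 (shut). In form: [[[x, y, z, twist, jaw], ...]]. A call has exactly 5 rows; each row shifts and turns the commanded pose from where the row before left it, along the tool's axes as they then stand; what a row does not reach is not made up. A row lasts 1/10 s, in which the tool goes at most 50 mm and 8.59 degrees, less where a joint would pass 70% of its speed; a pose out of reach is approached as far as the arm can. A call with a gripper value outside its range is refused whole. The fingers move at their own pace and stop on an object; FORCE is the grip in N (left out, the last holds). Time passes only in rows, so rows that do not move let the fingers close, or fill a call up. It gives the time, the measured TCP pose, the force, the opening and the grip force at its end, in the units of the state.
- manip.sense(): the state, without advancing time (a new reading comes with each control period).
- manip.snapshot(name): name is "scene" or "top"; returns a dict with "pixels" (384x512x3 uint8, red, green, blue), "z_map" (384x512 float32, m along the optical axis (not along the pixel's ray), 0 where there is no reading), "K" (3x3 intrinsics, pixels), "eye" and "orientation" of the camera in the world. Camera axes: x right, y down, z forward; pixel columns grow to the right and rows downward; lengths in m; the calibration is good to about 2 mm. A picture is of the moment at which its call begins.
- manip.close_job(): hands the job in; it is judged then, once.
The state is a dict: "clock": time; "joint_pos": joint angles; "qvel": joint speeds; "effort": joint torques, N m; "eef_pos": TCP position; "tcp_rot": TCP orientation; "wrist_force": force on the tool from outside, world axes, zero at the start; "moment": the same for the moment, N m; "grip_width": finger opening in m; "finger_force": force on a finger pad.
Only numpy, scipy, OpenCV 4.12 (cv2) and the standard library are available. Lean on these libraries where they do the work, as an engineer would, in place of code of your own. Each camera call takes 0.05 s, during which the arm holds its last target. There are 200 camera calls.

## Task

The gilder needs the hand-rest bridge at the red end of her row of ink sticks. With the fingertips press down the yellow release pad in the middle of the black carriage, keep it down while you push the carriage along its rail until it rests against the red stop, then let the pad come up and move clear. Do not shove the carriage while its brake is on, and leave the dish, jar and loose ink stick where they are.

Things in the scene. Friction and masses are not known exactly. Their poses are not given: they have to be found in the camera images.
- board: wooden gilding board, fixed to the table, 240 (x) by 460 (y) by 18 mm thick; origin at the centre of its underside on the table; its z is up. A row of black ink sticks (tops 29 mm above the table) lies on its near half. An aluminium rail, 50 mm wide, top 30 mm above the table, runs along the board's y axis at board x = +60 mm. The board lies at a varying place and yaw.
- bridge (a joint): position (m) of the carriage along the rail: the board's y coordinate of its centre, growing towards the board's +y. While the pad is up a spring brake holds the carriage fast: pushing harder does not help; with the pad 1 mm or more down it slides with about 1 to 2 N
- carriage (a point): underside centre, on the rail top, of the black carriage of the bridge: 66 mm across the rail, 92 mm along it, two solid cheeks (each 21 mm long, tops 58 mm above the table) with a 50 mm wide trough between, open from above, in which the yellow pad lies. A pale wooden hand-rest beam reaches from it over the ink sticks towards the board's -x (top 44 mm above the table)
- pad (a joint): how far the yellow release pad is pressed straight down (m): about 0 up (brake on), 0.006 fully down. Springy: it begins to move at about 4 N, and is fully down at about 5.5 N; it comes up by itself. Press it at least half-way, and keep it there while pushing.
- pad_top (a point): centre of the top face of the yellow release pad (56 mm across the rail, 48 mm along it), 50 mm above the table when up, 8 mm below the cheeks' tops; also the centre of the carriage as seen from above
- red_stop: red stop block fixed on the rail, 66 mm across, 24 mm along the rail, 28 mm high, with a steel screw head on top; origin at the centre of its underside, on the rail top. It may be at either end. The carriage touches it when their centres are 58 mm apart along the rail
- grey_stop: grey stop block of the same shape on the rail at the other end; not the goal
- dish_mid (a point): centre of a white dish with gold paint, 110 mm wide and 20 mm high, loose on the table beyond the board; leave alone
- jar_mid (a point): centre of a small green lidded jar, 48 mm wide, 60 mm high, loose on the table beyond the board; leave alone
- loose_stick_mid (a point): centre of a loose black ink stick, 78 x 18 x 10 mm, on the table beyond the board; leave alone

How it is judged:
By the outcome, as a careful person would: the job done as asked, in the order asked, and still so for the second after the job is handed in, with the robot touching nothing.
It also fails if it takes over 35 s, if anything falls off the work surface, if the arm or the gripper's body presses on something with over 40 N, if the wrist force passes 120 N, or if a joint passes its speed limit or range.

## Working session

There is one attempt and no reset: what is moved stays moved. The work goes in short steps, Python scripts to look and compute and a shell command to move; the robot and the scene stay as the last step left them, time stands still between calls to the robot, and variables do not carry over. Pictures are saved under pics/ and viewed, at most 10 in all, crops included, and the job is handed in when it is done.

```bash
mkdir -p pics; cat > h.py <<'E'
import numpy as np, cv2
from workcell import manip
from scipy.spatial.transform import Rotation as R
def snap(n,f=None):
    s=manip.snapshot(n)
    if f: cv2.imwrite('pics/'+f,s['pixels'][:,:,::-1])
    o=np.array(s['orientation'],float)
    s['R']=o if o.shape==(3,3) else R.from_quat(o).as_matrix()
    return s
def ray(s,uv,z):
    uv=np.atleast_2d(uv).astype(float)
    d=np.c_[uv,np.ones(len(uv))]@np.linalg.inv(s['K']).T@s['R'].T
    e=np.array(s['eye']); return e+d*((z-e[2])/d[:,2])[:,None]
E
python3 - <<'E'
from h import *
for n in ('top','scene'):
    s=snap(n,n+'0.png'); print(n,s['eye'],s['orientation'],s['K'][0])
m=manip.sense(); print(m['clock'],m['eef_pos'],m['tcp_rot'],m['wrist_force'],m['grip_width'])
E
```

```text
top [ 0.5489117  -0.01726192  0.69871497] [-0.69649612  0.71372673 -0.03616876  0.06464611] [355.94944835   0.         258.38785299]
scene [ 1.08487367 -0.53344696  0.55814577] [ 0.82743833  0.32337501 -0.1565311  -0.43159289] [438.44937733   0.         261.5893449 ]
0.1 [ 0.22507265 -0.50137017  0.25556236] [ 9.77844626e-01  2.09330390e-01 -2.50593601e-05 -8.21169857e-04] [-0.96094211 -0.41352207  0.34064834] 0.08601594715823545
```

View pics/top0.png

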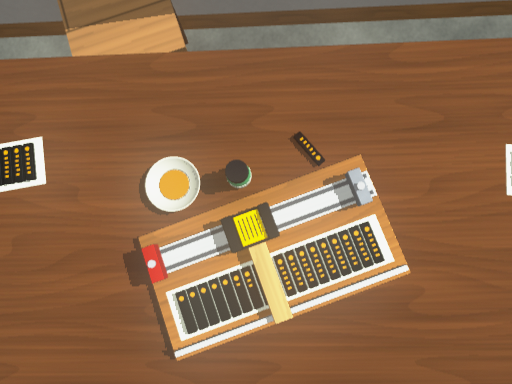

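View pics/scene0.png

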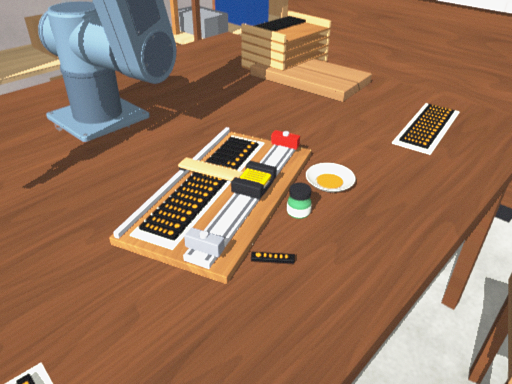

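The top view shows the pad at about (250,228), red stop (153,262), grey stop (360,187), dish (173,184) and jar (238,173). The scene view shows the pad at about (257,180) and the red stop at (287,139).

```bash
cat >> h.py <<'E'
def cen(s,lo,hi,mn=60):
    h=cv2.cvtColor(s['pixels'],cv2.COLOR_RGB2HSV)
    m=cv2.inRange(h,lo,hi)
    if s.get('roi') is not None:
        a,b,c,d=s['roi']; k=np.zeros_like(m); k[b:d,a:c]=1; m=m*k
    m=cv2.morphologyEx(m,cv2.MORPH_CLOSE,np.ones((5,5)))
    c=max(cv2.findContours(m,cv2.RETR_EXTERNAL,cv2.CHAIN_APPROX_NONE)[0],key=cv2.contourArea)
    return cv2.minAreaRect(c)
Y=((24,150,130),(34,255,255)); RED=((0,190,90),(5,255,255))
E
python3 - <<'E'
from h import *
for n,roi,rr in (('top',(200,190,300,270),(130,235,175,290)),('scene',(225,155,285,200),(265,125,305,155))):
    s=snap(n); s['roi']=roi
    p=cen(s,*Y); s['roi']=rr; r=cen(s,*RED)
    P=ray(s,p[0],.05)[0]; Q=ray(s,r[0],.058)[0]
    print(n,p,P,r,Q)
    if n=='top':
        q=ray(s,cv2.boxPoints(p),.05)[:,:2]; print(q, np.linalg.norm(np.diff(q,axis=0),axis=1))
        # near white strip edge & board long edge for yaw
        g=ray(s,[(360,187)],.058)[0]; d=Q-g; print('rail yaw',np.arctan2(d[1],d[0]), np.linalg.norm(d[:2]),np.linalg.norm((Q-P)[:2]),np.arctan2(*(Q-P)[1::-1]))
        e=ray(s,[(141,237),(362,157),(177,354),(408,270)],.018);
        for a,b in((1,0),(3,2)): d=e[b]-e[a];print(np.arctan2(d[1],d[0]),np.linalg.norm(d))
E
```

```text
top ((249.6370086669922, 227.19863891601562), (31.484067916870117, 26.334257125854492), 69.44395446777344) [0.57273272 0.02535086 0.05      ] ((148.99998474121094, 253.00001525878906), (13.28156566619873, 12.016654968261719), 71.56504821777344) [0.53046972 0.20680144 0.058     ]
[[ 0.59187593  0.05771176]
 [ 0.6076802   0.01225641]
 [ 0.55382198 -0.00661707]
 [ 0.53826315  0.03826625]] [0.04812446 0.0570694  0.04750357]
rail yaw 1.8495023181624868 0.3975485533114038 0.18630747540161333 1.7996338179365008
1.8942073986611356 0.45328377197031594
1.8926705734318743 0.45102055282642334
scene ((255.13951110839844, 175.91415405273438), (29.415807723999023, 12.090591430664062), 13.392498016357422) [0.57276389 0.0285348  0.05      ] ((284.5999755859375, 138.8000030517578), (27.767101287841797, 13.666620254516602), 12.528807640075684) [0.52423313 0.18272297 0.058     ]
```

```bash
A='python3 -m crank'
$A '[[[0,0,0,0.096,1],[0.025,-0.0195,0,0,1],[0.025,-0.0195,0,0,1],[0.025,-0.0195,0,0,1],[0.025,-0.0195,0,0,1]]]' 30
python3 -m crank '[[[0.03,-0.0235,0,0,1],[0.03,-0.0235,0,0,1],[0.03,-0.0235,0,0,1],[0.03,-0.0235,0,0,1],[0.03,-0.0235,0,0,1]]]'
python3 -m crank '[[[0.03,-0.0235,0,0,1],[0.03,-0.0235,0,0,1],[0.03,-0.0235,0,0,1],[0.03,-0.0235,0,0,1],[0.03,-0.0235,0,0,1]]]'
cat >> h.py <<'E'
def st(t=None,yaw=1.897):
    m=manip.sense(); Rm=R.from_quat(m['tcp_rot']).as_matrix(); p=np.array(m['eef_pos'])
    b=np.array([np.cos(yaw),np.sin(yaw),0])
    print(round(m['clock'],2),p.round(4),'yaw',round(np.arctan2(Rm[1,0],Rm[0,0]),3),'tilt',Rm[:,2].round(3),'F',np.round(m['wrist_force'],2),'along',round(b@np.array(m['wrist_force']),2),'w',m['grip_width'],'s',round(b@p,4))
    if t is not None: print('togo tool',(Rm.T@(np.array(t)-p)).round(4))
E
python3 -c "
from h import *
st([.573,.027,.105])"
```

```text
clock: 0.7
eef_pos: [0.2954, -0.3948, 0.2561]
tcp_rot: [0.987, 0.162, -0.0, -0.0]
wrist_force: [1.0, -0.3, 0.1]
grip_width: 0.0125
finger_force: 0.0
clock: 1.2
eef_pos: [0.4, -0.2351, 0.2563]
tcp_rot: [0.987, 0.162, 0.0, 0.0]
wrist_force: [0.6, 0.3, -0.0]
grip_width: -0.0001
finger_force: 0.0
clock: 1.7
eef_pos: [0.5045, -0.0757, 0.2562]
tcp_rot: [0.987, 0.162, -0.0, 0.0]
wrist_force: [0.5, 0.2, 0.6]
grip_width: 0.0002
finger_force: 0.0
1.7 [ 0.5045 -0.0757  0.2562] yaw 0.326 tilt [-0. -0. -1.] F [0.52 0.15 0.56] along -0.02 w 0.00021218707491028757 s -0.2334
togo tool [ 0.0978 -0.0754  0.1512]
```

```bash
python3 -m crank '[[[0.025,-0.019,0.02,0,1],[0.025,-0.019,0.02,0,1],[0.025,-0.019,0.02,0,1],[0.023,-0.0184,0.03,0,1],[0,0,0.03,0,1]]]'
python3 -c "
from h import *
st([.573,.027,.085]); snap('scene','s1.png'); snap('top','t1.png')
for n in('s1','t1'):
  i=cv2.imread(f'pics/{n}.png'); i=i[70:270,130:400]; cv2.imwrite(f'pics/{n}c.png',cv2.resize(i,None,fx=2.9,fy=2.9))
"
```

```text
clock: 2.2
eef_pos: [0.5745, 0.0285, 0.1354]
tcp_rot: [0.987, 0.164, 0.001, -0.0]
wrist_force: [-0.0, -0.7, -1.1]
grip_width: 0.0003
finger_force: 0.0
2.2 [0.5745 0.0285 0.1354] yaw 0.329 tilt [ 0.002  0.001 -1.   ] F [-0.04 -0.74 -1.05] along -0.68 w 0.00033208133709371673 s -0.1571
togo tool [-0.002   0.001   0.0504]
```

View pics/s1c.png

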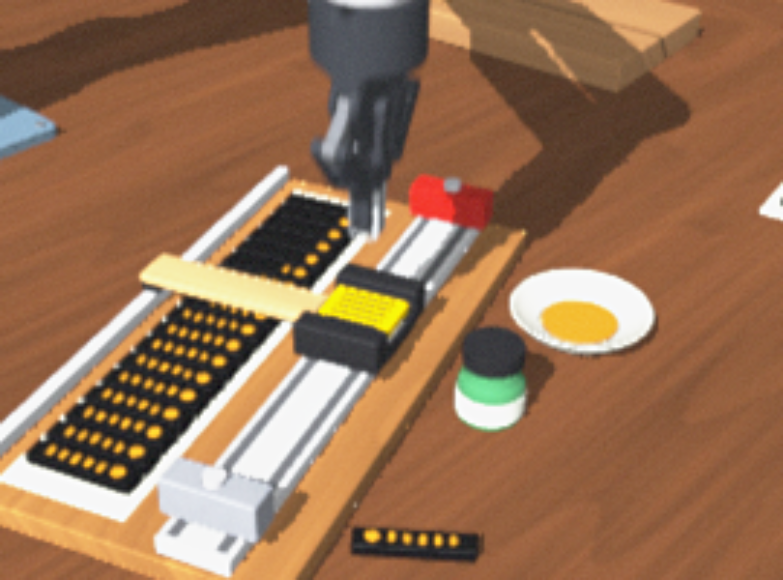

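The fingertips, at crop (370,235), hang above the pad, at crop (370,308), and the trough is clear. I'll lower slowly.

```bash
python3 -m crank '[[[-0.001,0,0.014,0,1],[0,0,0.014,0,1],[0,0,0.014,0,1],[0,0,0.006,0,1],[0,0,0.003,0,1]]]'
python3 -m crank '[[[0,0,0.003,0,1],[0,0,0.002,0,1],[0,0,0.002,0,1],[0,0,0,0,1],[0,0,0,0,1]]]'
python3 -c "
from h import *
st([.573,.027,.071])"
```

```text
clock: 2.8
eef_pos: [0.5719, 0.0247, 0.0859]
tcp_rot: [0.987, 0.162, 0.0, 0.0]
wrist_force: [0.1, 0.2, -0.3]
grip_width: 0.0001
finger_force: 0.0
clock: 3.3
eef_pos: [0.5718, 0.0253, 0.0785]
tcp_rot: [0.987, 0.162, 0.0, 0.0]
wrist_force: [-0.5, 0.1, -0.3]
grip_width: 0.0003
finger_force: 0.0
3.3 [0.5718 0.0253 0.0785] yaw 0.326 tilt [ 0. -0. -1.] F [-0.55  0.13 -0.35] along 0.3 w 0.0002914420259306466 s -0.1593
togo tool [ 0.0017 -0.0012  0.0075]
```

```bash
python3 -m crank '[[[0,0,0.002,0,1],[0,0,0.002,0,1],[0,0,0.001,0,1],[0,0,0,0,1],[0,0,0,0,1]]]'
python3 -m crank '[[[0,0,0.001,0,1],[0,0,0.001,0,1],[0,0,0,0,1],[0,0,0,0,1],[0,0,0,0,1]]]'
python3 -c "
from h import *
st([.573,.027,.071])"
```

```text
clock: 3.8
eef_pos: [0.5719, 0.0252, 0.0736]
tcp_rot: [0.987, 0.162, 0.0, 0.0]
wrist_force: [0.1, -0.2, 4.5]
grip_width: -0.0002
finger_force: 1.9
clock: 4.3
eef_pos: [0.5719, 0.0253, 0.0714]
tcp_rot: [0.987, 0.162, 0.0, 0.0]
wrist_force: [0.5, -0.3, 4.6]
grip_width: -0.0001
finger_force: 2.2
4.3 [0.5719 0.0253 0.0714] yaw 0.326 tilt [ 0. -0. -1.] F [ 0.52 -0.29  4.57] along -0.44 w -0.00012151224196842896 s -0.1593
togo tool [ 0.0016 -0.0013  0.0004]
```

```bash
python3 -m crank '[[[0,0,0.001,0,1],[0,0,0.0005,0,1],[0,0,0,0,1],[0,-0.002,0,0,1],[0,-0.002,0,0,1]]]'
python3 -m crank '[[[0,-0.003,0,0,1],[0,-0.003,0,0,1],[0,-0.003,0,0,1],[0,-0.003,0,0,1],[0,-0.003,0,0,1]]]'
python3 -c "
from h import *
st([.573,.027,.071])
s=snap('scene','s2.png'); snap('top','t2.png')
i=cv2.imread('pics/s2.png')[90:230,180:360]; cv2.imwrite('pics/s2c.png',cv2.resize(i,None,fx=4,fy=4))"
```

```text
clock: 4.8
eef_pos: [0.5707, 0.0289, 0.0699]
tcp_rot: [0.987, 0.162, 0.0, 0.0]
wrist_force: [0.1, -1.6, 5.0]
grip_width: 0.0002
finger_force: 2.3
clock: 5.3
eef_pos: [0.5656, 0.0436, 0.0699]
tcp_rot: [0.987, 0.162, 0.0, 0.0]
wrist_force: [1.5, -1.3, 4.6]
grip_width: -0.0002
finger_force: 2.3
5.3 [0.5656 0.0436 0.0699] yaw 0.326 tilt [ 0. -0. -1.] F [ 1.52 -1.3   4.63] along -1.72 w -0.00022447548987942207 s -0.14
togo tool [ 0.0017  0.0181 -0.0011]
```

View pics/s2c.png

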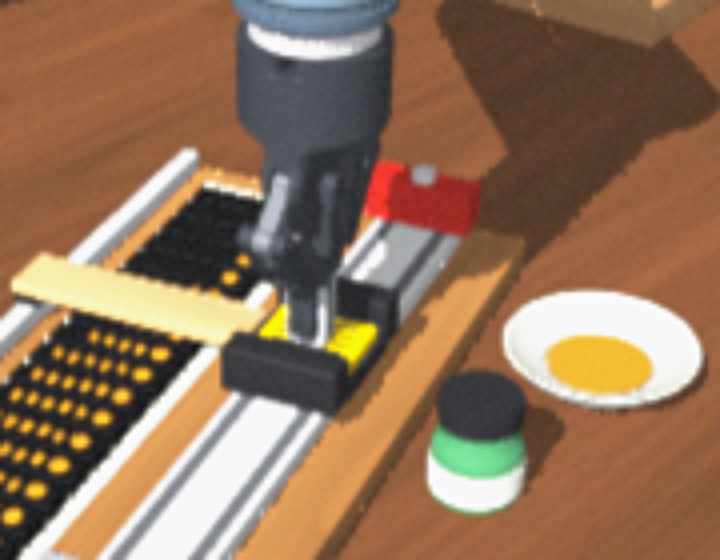

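The tips press the yellow pad, at crop (310,335), and the carriage has moved with them. The red stop is at crop (425,195), still clear of the carriage. I'll keep pushing.

```bash
python3 -m crank '[[[0,-0.005,0,0,1],[0,-0.006,0,0,1],[0,-0.006,0,0,1],[0,-0.006,0,0,1],[0,-0.006,0,0,1]]]'
python3 -m crank '[[[0,-0.006,0,0,1],[0,-0.006,0,0,1],[0,-0.006,0,0,1],[0,-0.006,0,0,1],[0,-0.005,0,0,1]]]'
python3 -c "
from h import *
st([.573,.027,.071])
s=snap('scene','s3.png'); snap('top','t3.png')
i=cv2.imread('pics/s3.png')[90:230,180:360]; cv2.imwrite('pics/s3c.png',cv2.resize(i,None,fx=4,fy=4))
print(ray(s,[(286,134)],.062))"
```

```text
clock: 5.9
eef_pos: [0.556, 0.0713, 0.0698]
tcp_rot: [0.987, 0.162, -0.0, -0.0]
wrist_force: [0.3, -0.7, 4.4]
grip_width: -0.0003
finger_force: 2.3
clock: 6.4
eef_pos: [0.5466, 0.0987, 0.0697]
tcp_rot: [0.987, 0.162, -0.0, -0.0]
wrist_force: [-0.4, -1.3, 4.8]
grip_width: 0.0
finger_force: 2.3
6.4 [0.5466 0.0987 0.0697] yaw 0.326 tilt [-0.001  0.    -1.   ] F [-0.4  -1.33  4.77] along -1.13 w 2.6505431344145655e-05 s -0.0816
togo tool [ 0.0021  0.0764 -0.0013]
[[0.51613046 0.19739542 0.062     ]]
```

View pics/s3c.png

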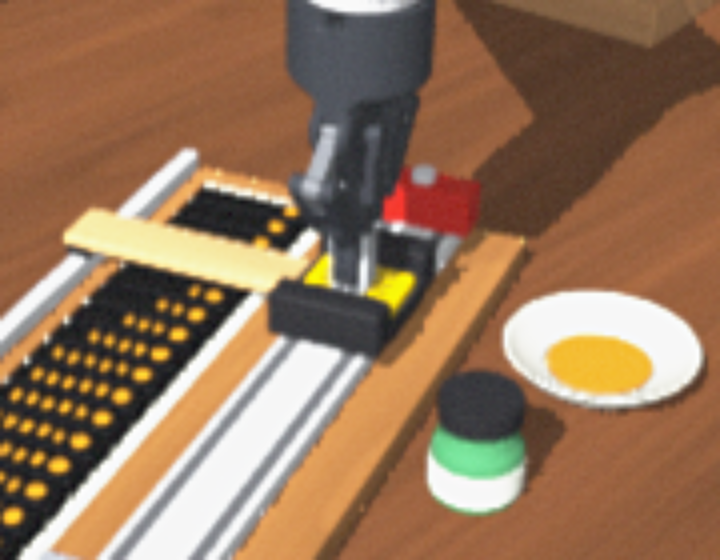

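The carriage is following. Its leading cheek is at crop (410,240), with a gap of about 45 mm left to the stop. I'll continue, then creep.

```bash
python3 -m crank '[[[0,-0.006,0,0,1],[0,-0.006,0,0,1],[0,-0.006,0,0,1],[0,-0.006,0,0,1],[0,-0.006,0,0,1]]]'
python3 -m crank '[[[0,-0.003,0,0,1],[0,-0.003,0,0,1],[0,-0.003,0,0,1],[0,-0.003,0,0,1],[0,-0.003,0,0,1]]]'
python3 -m crank '[[[0,-0.002,0,0,1],[0,-0.002,0,0,1],[0,-0.002,0,0,1],[0,-0.002,0,0,1],[0,0,0,0,1]]]'
python3 -c "
from h import *
st([.573,.027,.071])
s=snap('scene','s4.png'); snap('top','t4.png')
i=cv2.imread('pics/s4.png')[90:210,200:350]; cv2.imwrite('pics/s4c.png',cv2.resize(i,None,fx=5,fy=5))"
```

```text
clock: 7.0
eef_pos: [0.5369, 0.1271, 0.0697]
tcp_rot: [0.987, 0.162, -0.0, -0.0]
wrist_force: [-2.5, -2.3, 4.4]
grip_width: -0.0003
finger_force: 2.3
clock: 7.5
eef_pos: [0.5324, 0.1409, 0.0697]
tcp_rot: [0.987, 0.162, -0.0, -0.0]
wrist_force: [-2.9, -1.9, 3.9]
grip_width: -0.0004
finger_force: 2.3
clock: 8.0
eef_pos: [0.531, 0.1486, 0.0702]
tcp_rot: [0.987, 0.162, 0.001, 0.0]
wrist_force: [-1.2, -2.4, 4.7]
grip_width: -0.0001
finger_force: 2.3
8.0 [0.531  0.1486 0.0702] yaw 0.326 tilt [ 0.002  0.    -1.   ] F [-1.2  -2.41  4.73] along -1.9 w -0.0001198870902708923 s -0.0294
togo tool [ 0.0009  0.1287 -0.0008]
```

View pics/s4c.png

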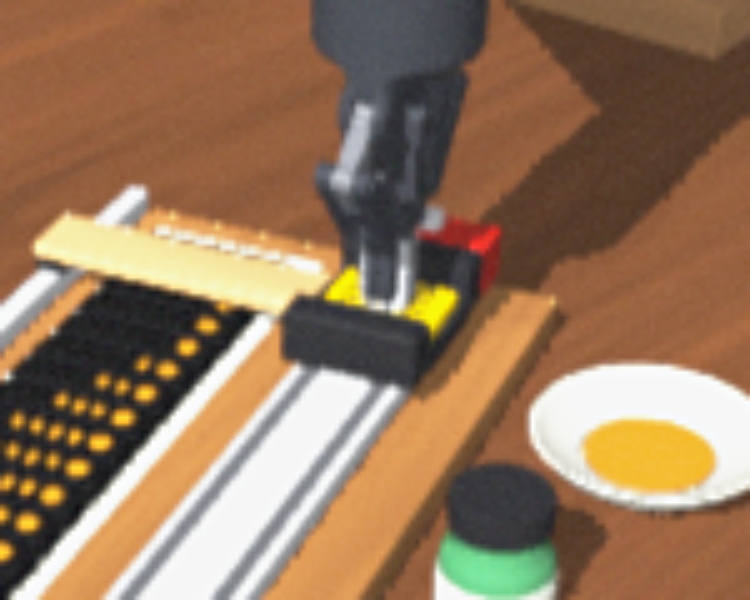

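The carriage, cheek at crop (465,270), is now at or almost at the red stop (480,260). I'll press on gently until the force shows contact.

```bash
python3 -m crank '[[[0,-0.002,0,0,1],[0,-0.002,0,0,1],[0,-0.002,0,0,1],[0,-0.001,0,0,1],[0,0,0,0,1]]]'
python3 -c "
from h import *
st()"
python3 -m crank '[[[0,-0.002,0,0,1],[0,-0.002,0,0,1],[0,-0.002,0,0,1],[0,-0.001,0,0,1],[0,0,0,0,1]]]'
python3 -c "
from h import *
st()
for n in ('t3','t4'): 
  i=cv2.imread(f'pics/{n}.png')
s=snap('scene','s5.png'); snap('top','t5.png')
a=np.hstack([cv2.resize(cv2.imread(f'pics/{n}.png')[110:180,235:310],None,fx=5,fy=5) for n in('s4','s5')]); cv2.imwrite('pics/c5.png',a)"
```

```text
clock: 8.6
eef_pos: [0.5283, 0.1553, 0.07]
tcp_rot: [0.987, 0.162, 0.001, -0.0]
wrist_force: [3.0, -2.0, 5.1]
grip_width: -0.0
finger_force: 2.3
8.6 [0.5283 0.1553 0.07  ] yaw 0.326 tilt [ 0.001  0.    -1.   ] F [ 2.99 -2.    5.13] along -2.85 w -3.514478599989209e-05 s -0.0222
clock: 9.1
eef_pos: [0.5268, 0.1586, 0.07]
tcp_rot: [0.987, 0.163, 0.0, 0.003]
wrist_force: [3.9, -17.6, 3.7]
grip_width: -0.0003
finger_force: 9.8
9.1 [0.5268 0.1586 0.07  ] yaw 0.327 tilt [ 0.002 -0.005 -1.   ] F [  3.87 -17.57   3.72] along -17.89 w -0.0003419881016651117 s -0.0186
```

View pics/c5.png

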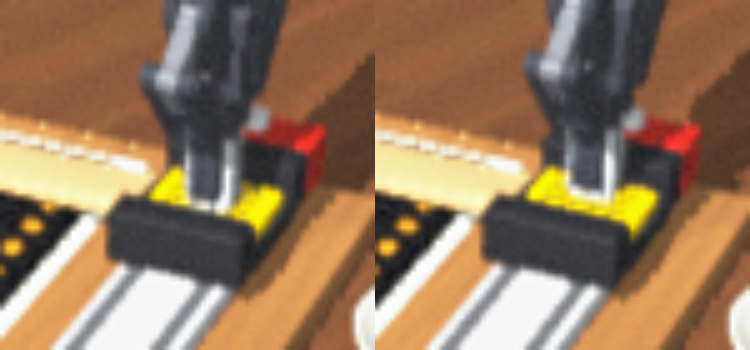

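The carriage did not move between the two crops. The fingers slid across to the cheek and now load it against the stop with 18 N. I'll ease the push, then lift.

```bash
python3 -m crank '[[[0,0.001,0,0,1],[0,0.001,0,0,1],[0,0.001,0,0,1],[0,0.0005,0,0,1],[0,0,0,0,1]]]'
python3 -c "
from h import *
st()"

```

```text
clock: 9.7
eef_pos: [0.5269, 0.1582, 0.0699]
tcp_rot: [0.987, 0.162, 0.0, 0.0]
wrist_force: [2.7, -5.1, 4.3]
grip_width: -0.0001
finger_force: 6.0
9.7 [0.5269 0.1582 0.0699] yaw 0.326 tilt [ 0. -0. -1.] F [ 2.68 -5.14  4.35] along -5.73 w -8.00475512118692e-05 s -0.019
```

```bash
python3 -m crank '[[[0,0.0005,0,0,1],[0,0,-0.003,0,1],[0,0,-0.004,0,1],[0,0.003,-0.006,0,1],[0,0.004,-0.015,0,1]]]'
python3 -m crank '[[[0,0,-0.03,0,1],[0,0,-0.03,0,1],[0,0,-0.03,0,1],[-0.03,0.03,-0.02,0,1],[-0.04,0.03,0,0,1]]]'
python3 -m crank '[[[-0.04,0.03,0,0,1],[-0.04,0.03,0,0,1],[-0.04,0.03,0,0,1],[-0.03,0.03,0,0,1],[0,0,0,0,1]]]'
python3 -c "
from h import *
st()
s=snap('scene','s6.png'); t=snap('top','t6.png')
s['roi']=(245,125,300,175); p=cen(s,*Y); print(p,ray(s,p[0],.05))
t['roi']=(150,220,230,290); p=cen(t,*Y); print(p,ray(t,p[0],.05))
a=np.hstack([cv2.resize(cv2.imread('pics/s6.png')[100:200,215:315],None,fx=4,fy=4),cv2.resize(cv2.imread('pics/t6.png')[200:300,130:230],None,fx=4,fy=4)]); cv2.imwrite('pics/c6.png',a)"
```

```text
clock: 10.2
eef_pos: [0.5268, 0.1516, 0.0966]
tcp_rot: [0.987, 0.162, -0.003, -0.001]
wrist_force: [0.3, 0.1, 0.0]
grip_width: -0.0003
finger_force: 0.0
clock: 10.7
eef_pos: [0.4834, 0.0721, 0.2106]
tcp_rot: [0.987, 0.164, 0.003, 0.0]
wrist_force: [0.7, -0.7, 0.8]
grip_width: 0.0
finger_force: 0.0
clock: 11.2
eef_pos: [0.3758, -0.0927, 0.2077]
tcp_rot: [0.987, 0.159, -0.001, -0.0]
wrist_force: [0.3, -0.3, 0.2]
grip_width: 0.0
finger_force: 0.0
11.2 [ 0.3758 -0.0927  0.2077] yaw 0.32 tilt [-0.002 -0.    -1.   ] F [ 0.31 -0.27  0.22] along -0.36 w 3.46142959354865e-05 s -0.2083
((277.5995788574219, 147.62655639648438), (26.088342666625977, 9.920011520385742), 14.931416511535645) [[0.53041004 0.15058737 0.05      ]]
((183.3619842529297, 252.01361083984375), (31.615619659423828, 26.503305435180664), 70.34617614746094) [[0.53074196 0.14650106 0.05      ]]
```

View pics/c6.png

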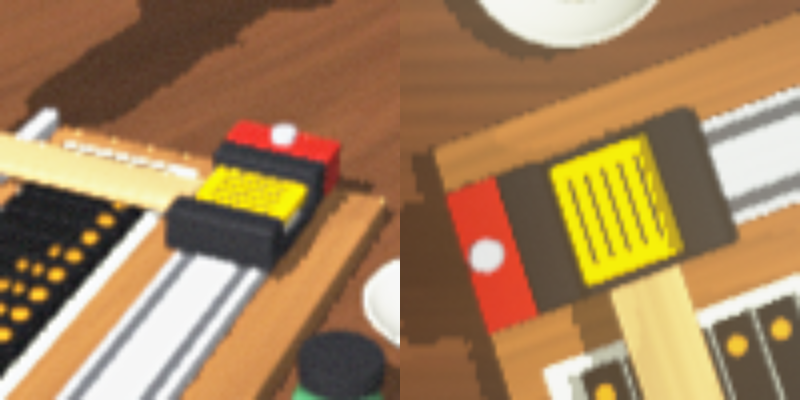

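The left crop shows the carriage against the red stop at (275,165), and the right crop shows the same at (520,250) with no gap. The pad is up and the arm is clear.

```bash
python3 -c "
from workcell import manip
print(manip.close_job())"
```

```text
the job is handed in; nothing more can be done
None
```

The carriage rests against the red stop with the pad up and its brake on, the arm is clear, and the dish, jar and loose stick were not touched; the job was handed in at about 11 s.

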